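Pull the sooted gas nozzles from the clip strip

TASK

The two soot-blackened gas nozzles in the sprung clip strip are due for cleaning. Pull them out of their clips one at a time: stand the first upright in the yellow tray and let go of it before you pull the second, then stand the second upright in the tray too. Leave the three clean copper nozzles fully clipped in the strip, and do not disturb the pipe, the angle iron or the brush.

Things in the scene. Friction and masses are not known exactly. Their poses are not given: they have to be found in the camera images.
- spent0: Soot-blackened gas nozzle, standing upright, 90 mm tall, 24 mm across, about 120 g. Origin: centre of its flat foot, z up along its axis. From below: brass foot bead 24 mm across, 8 mm high; groove 16 mm across from 8 to 26 mm up; round barrel 24 mm across from 26 to 70 mm (grip here); taper to 18 mm across at the top. To be pulled; starts in any of the five clips.
- spent1: Soot-blackened gas nozzle, standing upright, 90 mm tall, 24 mm across, about 120 g. Origin: centre of its flat foot, z up along its axis. From below: brass foot bead 24 mm across, 8 mm high; groove 16 mm across from 8 to 26 mm up; round barrel 24 mm across from 26 to 70 mm (grip here); taper to 18 mm across at the top. To be pulled; starts in any of the five clips.
- clean0: Clean copper-coloured gas nozzle, standing upright, 90 mm tall, 24 mm across, about 120 g. Origin: centre of its flat foot, z up along its axis. From below: brass foot bead 24 mm across, 8 mm high; groove 16 mm across from 8 to 26 mm up; round barrel 24 mm across from 26 to 70 mm (grip here); taper to 18 mm across at the top. Stays in its clip.
- clean1: Clean copper-coloured gas nozzle, standing upright, 90 mm tall, 24 mm across, about 120 g. Origin: centre of its flat foot, z up along its axis. From below: brass foot bead 24 mm across, 8 mm high; groove 16 mm across from 8 to 26 mm up; round barrel 24 mm across from 26 to 70 mm (grip here); taper to 18 mm across at the top. Stays in its clip.
- clean2: Clean copper-coloured gas nozzle, standing upright, 90 mm tall, 24 mm across, about 120 g. Origin: centre of its flat foot, z up along its axis. From below: brass foot bead 24 mm across, 8 mm high; groove 16 mm across from 8 to 26 mm up; round barrel 24 mm across from 26 to 70 mm (grip here); taper to 18 mm across at the top. Stays in its clip.
- strip: Clip strip, fixed to the bench: blue base plate 60 x 320 mm, 8 mm thick, with an aluminium channel 35 mm wide over its walls, rims 34 mm above the bench. Origin: centre of its underside; it runs along its own y. Five clips at y = -120, -60, 0, 60, 120 mm each hold a nozzle upright, foot 8 mm above the bench. Only 36 mm is free between barrels: straddle the strip, fingers closing along its x.
- clip2 (a point): Floor of the strip's middle clip, 8 mm above the bench; axes as the strip's. In every clip two sprung white rollers, either side of the nozzle along y, reach over its foot bead. A nozzle comes out straight up: the rollers give way at a pull of about 10 N within the first 6 mm, the foot has passed them after about 15 mm and clears the channel rims after 26 mm.
- tray: Yellow cleaning tray, fixed to the bench, open on top: 200 mm along its x, 150 mm along its y, 30 mm high, walls and floor about 4 mm thick. Origin: centre of its underside.
- tray_in (a point): Centre of the tray's inner floor; axes as the tray's (inside 192 mm along x, 142 mm along y).
- pipe: Bystander: short bare metal pipe offcut standing on end, 50 mm across, 100 mm tall; origin: centre of its lower end.
- angle: Bystander: dark steel angle offcut lying on the bench, 140 mm long (its y), 50 mm wide and 50 mm high; origin: centre of its underside.
- brush: Bystander: flat brush with a wooden handle, 150 mm long, lying on the bench along its x; origin: under its middle.

How it is judged:
On the way:
1. one sooted nozzle stands upright in the tray, let go, while the other is still in its clip (((x of spent0 in the frame of tray_in between -0.096 and 0.096 m and y of spent0 in the frame of tray_in between -0.071 and 0.071 m and z of spent0 in the frame of tray_in between -0.004 and 0.006 m and angle between spent0's own z axis and vertical below 0.1 rad and linear speed of spent0 below 0.03 m/s and contact force between spent0 and the fingers below 0.1 N and distance of spent1 from where it was at the start of the episode below 0.006 m) or (x of spent1 in the frame of tray_in between -0.096 and 0.096 m and y of spent1 in the frame of tray_in between -0.071 and 0.071 m and z of spent1 in the frame of tray_in between -0.004 and 0.006 m and angle between spent1's own z axis and vertical below 0.1 rad and linear speed of spent1 below 0.03 m/s and contact force between spent1 and the fingers below 0.1 N and distance of spent0 from where it was at the start of the episode below 0.006 m))), for 0.2 s.
At the end, for the whole second after the job is handed in: Both sooted nozzles stand upright (within 0.1 rad) and at rest on the tray floor inside its walls, let go; the three clean nozzles are within 6 mm of where they started in their clips; pipe, angle iron and brush are within 30 mm of where they started (x of spent0 in the frame of tray_in between -0.096 and 0.096 m and y of spent0 in the frame of tray_in between -0.071 and 0.071 m and z of spent0 in the frame of tray_in between -0.004 and 0.006 m and angle between each of spent0, spent1's own z axis and vertical below 0.1 rad and linear speed of each of spent0, spent1 below 0.03 m/s and contact force between each of spent0, spent1 and the fingers below 0.1 N and x of spent1 in the frame of tray_in between -0.096 and 0.096 m and y of spent1 in the frame of tray_in between -0.071 and 0.071 m and z of spent1 in the frame of tray_in between -0.004 and 0.006 m and distance of each of clean0, clean1, clean2 from where it was at the start of the episode below 0.006 m and distance of each of pipe, angle, brush from where it was at the start of the episode below 0.03 m); the robot touches nothing.
It fails at once if a clean nozzle is pulled out of its clip (distance of any of clean0, clean1, clean2 from where it was at the start of the episode above 0.012 m).
It fails at once if a bystander is moved more than 30 mm (distance of any of pipe, angle, brush from where it was at the start of the episode above 0.03 m).
It also fails if it takes over 61 s, if anything falls off the work surface, if the arm or the gripper's body presses on something with over 40 N, if the wrist force passes 120 N, or if a joint passes its speed limit or range.

ROBOT

A 7-joint arm with a two-finger parallel gripper is mounted at the origin on the work surface. World frame = base frame: x ahead of the robot, y to its left, z up, the work surface at z = 0. Lengths are in m, angles in rad, forces in N, time in s.
With the tool pointing down it reaches from about 0.425 to 0.925 m from the base axis. Payload 6.8 kg.
Tool frame: the origin (TCP) lies midway between the tips of the shut fingers; the grasp point (between the pads) lies 19 mm behind it; z points along the fingers, y is the direction in which the jaws open and shut (so a half turn about z gives the same grasp; the last joint's range is limited). The gripper opens to 85 mm and grips with 20 to 120 N. Pads are 22 mm wide; open, the fingers measure 114 mm over their backs; the gripper's body (76 mm by 85 mm) begins 54 mm behind the grasp point. The pads swing forward as they close: fully open they stand 13 mm farther back than shut.
Start: joints at [-1.43, 0.477, 0.022, 1.555, -0.011, 1.109, -0.083], TCP at [0.166, 0.654, 0.231] pointing down, gripper open.
Joint ranges: [-2.96, 2.96], [-0.34, 2.1], [-1.41, 1.46], [0.24, 2.44], [-1.37, 4.51], [0.17, 1.92], [-2.96, 2.96]. Speed limits (rad/s): [2.39, 2.39, 3.14, 3.14, 3.14, 3.14, 3.14].

INTERFACE

Orientations are given as a rotation vector (axis times angle).
In Python, from bench import r, imaging gives the robot as it stands.
- The arm moves only by the tool jog_arm, never from a script. Its argument "rows" is a list of rows, each an object with "delta_rot": the turn, a rotation vector about the tool's x, y, z in degrees, a list of three; "xyz": the shift along the tool's x, y, z in cm, a list of three; "fingers": the closure, from 0 (fully open) to 1 (shut). A call has exactly 5 rows; each row is the pose to reach, as a shift and turn from the pose measured when the call began, along the tool's axes at that moment; what a row does not reach only later rows make up. A row lasts 1/12 s, in which the tool goes at most 41.7 mm and 7.16 degrees, less where a joint would pass 70% of its speed; a pose out of reach is approached as far as the arm can. A call with a gripper value outside its range is refused whole. The fingers move at their own pace and stop on an object; "grip_force" is the grip in N (left out, the last holds). Time passes only in rows, so rows that repeat a pose let the fingers close, or fill a call up. It gives the time, the measured TCP pose, the force and the opening at its end, in the units of the state.
- r.get_obs(): the state, without advancing time (a new reading comes with each control period).
- imaging.grab_frame(name): name is "side" or "top" or "wrist"; returns the picture (384x512x3 uint8, blue, green, red); there is no depth.
- imaging.camera_info(name): a dict with "camera_matrix" (3x3 intrinsics, pixels), "k1" (the pictures are not rectified: a ray, as slopes to the right and down, at radius r is drawn at 1 + k1 r^2 times it, then the intrinsics apply), "xyz" and "attitude" of the camera in the world. Camera axes: x right, y down, z forward; pixel columns grow to the right and rows downward; lengths in m; the calibration is good to about 2 mm. A picture is of the moment at which its call begins: read the wrist's pose just before it. camera_info takes no time and is no camera call; for the wrist camera it gives the pose at the moment of the call.
- r.hand_in(): hands the job in, once; it reports no verdict.
Trained networks look in the newest picture that a camera, given by its name, has taken for a name from the list of things; names that differ only in an ending like _2 or _b are one class to them, and where a whole thing is asked for, a point or a joint stands for the part that bears it (a point fixed in the world has none). Each returns a list of dicts, best first, with "conf" (0 to 1); they miss things now and then, are a little off and sometimes report something else, mostly with a low value. They report only what shows in the picture. A call takes as long as a camera call.
- imaging.find_in(camera, query): "position" ([column, row] in pixels, amid what is visible of it).
- imaging.cut_out(camera, query): "region" (384x512 bool, what is visible of it) and "position" ([column, row] in pixels, amid what is visible of it).
- imaging.tip_of(camera, query): "position" ([column, row] in pixels: a listed point, or the origin of a listed thing).
The state is a dict: "clock": time; "joints": joint angles; "qvel": joint speeds; "tau": joint torques, N m; "tcp_pos": TCP position; "orientation": TCP orientation; "contact_force": force on the tool from outside, world axes, zero at the start; "moment": the same for the moment, N m; "grip_width": finger opening in m.
Only numpy, scipy, OpenCV 4.12 (cv2) and the standard library are available. Lean on these libraries where they do the work, as an engineer would, in place of code of your own. Each camera call takes 0.05 s, during which the arm holds its last target.

## Working session

There is one attempt and no reset: what is moved stays moved. The work goes in short steps, Python scripts to look and compute and a tool call to move; the robot and the scene stay as the last step left them, time stands still between calls to the robot, and variables do not carry over. Pictures are saved under pics/ and viewed, and the job is handed in when it is done.

Besides the shell and the picture viewer there is one more tool, called after "Call:" by a JSON object that holds its "name" and its "arguments". jog_arm: Moves the arm, as the interface text tells. Its arguments: {"type":"object","properties":{"rows":{"type":"array","items":{"type":"object","properties":{"delta_rot":{"type":"array","items":{"type":"number"}},"xyz":{"type":"array","items":{"type":"number"}},"fingers":{"type":"number"}}}},"grip_force":{"type":"number"}},"required":["rows"]}

```bash
ls; mkdir -p pics; python3 - <<'E'
from bench import r, imaging
import cv2
o=r.get_obs()
for k in ("clock","tcp_pos","orientation","grip_width","contact_force"): print(k,o[k])
for n in ("top","side"):
    im=imaging.grab_frame(n); cv2.imwrite(f"pics/{n}0.png",im); c=imaging.camera_info(n); print(n,c)
E
```

```text
pics
clock 0.0
tcp_pos [0.16608776 0.65364081 0.230326  ]
orientation [-3.89802359e-01 -3.11721294e+00  2.83697412e-03]
grip_width 0.0853968229544266
contact_force [-1.09528134  0.02425689  0.28015619]
top {'camera_matrix': array([[460.36254726,   0.        , 259.24398258],
       [  0.        , 460.36254726, 188.46868913],
       [  0.        ,   0.        ,   1.        ]]), 'k1': -0.1150488575257735, 'xyz': array([0.52978162, 0.006986  , 0.93153201]), 'attitude': array([ 2.21864907, -2.21556115,  0.0791507 ])}
side {'camera_matrix': array([[357.18116347,   0.        , 252.28317651],
       [  0.        , 357.18116347, 188.73915791],
       [  0.        ,   0.        ,   1.        ]]), 'k1': -0.08216892557107444, 'xyz': array([0.25729082, 0.59005822, 0.43639834]), 'attitude': array([-0.62261217,  2.45828479, -1.42995033])}
```

View pics/top0.png

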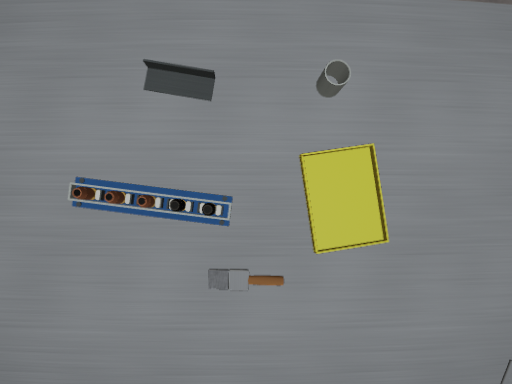

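View pics/side0.png

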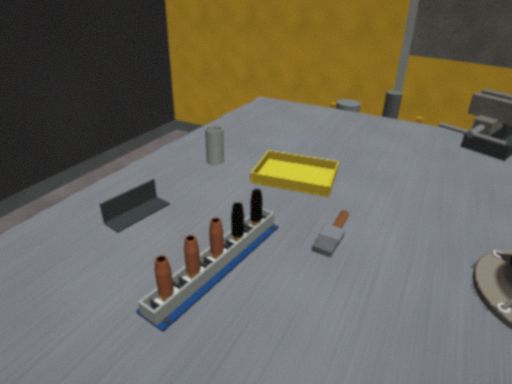

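Top view: the spent nozzles are at about (178,205) and (208,210), the two clips nearest the tray. The clean ones are at columns 77, 110 and 142, and the tray is around (344,199).

```bash
cat > h.py <<'E'
import numpy as np, cv2
from scipy.spatial.transform import Rotation as R
from bench import r, imaging
def ray(c,px):
    K=c["camera_matrix"]; d=np.array([c["k1"],0,0,0,0.])
    p=cv2.undistortPointsIter(np.array([[px]],float),K,d,None,None,(3,50,1e-10))[0,0]
    return R.from_rotvec(c["attitude"]).apply([p[0],p[1],1.])
def at_z(c,px,z):
    d=ray(c,px); o=np.array(c["xyz"]); return o+d*(z-o[2])/d[2]
def proj(c,P):
    q,_=cv2.projectPoints(R.from_rotvec(c["attitude"]).inv().apply(np.atleast_2d(P)-c["xyz"]),np.zeros(3),np.zeros(3),c["camera_matrix"],np.array([c["k1"],0,0,0,0.])); return q[:,0]
E
python3 - <<'E'
from h import *
T=imaging.camera_info("top"); S=imaging.camera_info("side")
imaging.grab_frame("top")
for q in("spent0","clean0","strip","clip2","tray","tray_in"):
    for d in imaging.tip_of("top",q)[:4]:
        z={"clip2":.008,"tray_in":.004}.get(q,.008 if q[0] in "sc" and q!="strip" else 0)
        print(q,round(d["conf"],2),np.round(d["position"],1),np.round(at_z(T,d["position"],z),4))
im=cv2.imread("pics/top0.png")
cr=im[170:235,60:240]; cv2.imwrite("pics/crop0.png",cv2.resize(cr,None,fx=4.4,fy=4.4,interpolation=cv2.INTER_CUBIC))
for n in("strip","tray"):
    for d in imaging.cut_out("top",n)[:1]:
        m=d["region"].astype(np.uint8); cs,_=cv2.findContours(m,0,2); c=max(cs,key=cv2.contourArea)
        b=cv2.boxPoints(cv2.minAreaRect(c)); print(n,d["conf"],[np.round(at_z(T,p,.008 if n=="strip" else .03)[:2],3).tolist() for p in b], b.round(1).tolist())
imaging.grab_frame("side")
for q in("spent0","clean0","clip2","tray_in"):
    for d in imaging.tip_of("side",q)[:4]:
        print("side",q,round(d["conf"],2),np.round(d["position"],1),np.round(at_z(S,d["position"],.004 if q=="tray_in" else .008),4))
E
```

```text
spent0 0.74 [180.1 204.4] [0.5272 0.1291 0.008 ]
spent0 0.44 [208.1 207.2] [0.5217 0.073  0.008 ]
clean0 0.68 [147.8 200.8] [0.5343 0.1939 0.008 ]
clean0 0.67 [ 91.5 190.9] [0.5539 0.3083 0.008 ]
clean0 0.61 [122.3 194.7] [0.5464 0.2455 0.008 ]
strip 0.56 [154.9 197.7] [0.5406 0.1812 0.    ]
clip2 0.87 [148.7 203. ] [0.5299 0.1921 0.008 ]
tray 0.6 [340.8 197.6] [ 0.5413 -0.1967  0.    ]
tray_in 0.65 [342.3 196.3] [ 0.5439 -0.199   0.004 ]
strip 0.97 [[0.523, 0.359], [0.584, 0.352], [0.544, 0.024], [0.483, 0.032]] [[66.69999694824219, 206.1999969482422], [70.5, 176.10000610351562], [232.60000610351562, 196.3000030517578], [228.8000030517578, 226.5]]
tray 0.71 [[0.627, -0.105], [0.653, -0.258], [0.452, -0.289], [0.43, -0.136]] [[298.0, 153.8000030517578], [373.8999938964844, 141.89999389648438], [389.6000061035156, 242.1999969482422], [313.70001220703125, 254.0]]
side spent0 0.78 [236.2 242.5] [0.5319 0.1247 0.008 ]
side spent0 0.73 [254.3 228.6] [0.5224 0.0682 0.008 ]
side spent0 0.3 [168.8 303. ] [0.5477 0.3062 0.008 ]
side clean0 0.96 [190.8 281.4] [0.5458 0.2511 0.008 ]
side clean0 0.81 [166.5 301.7] [0.5525 0.3059 0.008 ]
side clean0 0.68 [218.8 264. ] [0.5282 0.1921 0.008 ]
side clip2 0.92 [216.8 261.3] [0.5351 0.1879 0.008 ]
side tray_in 0.69 [295.8 173.3] [ 0.5432 -0.2081  0.004 ]
side tray_in 0.34 [219.4 258.6] [0.5376 0.1756 0.004 ]
side tray_in 0.18 [219.  267.9] [0.525  0.1968 0.004 ]
```

View pics/crop0.png

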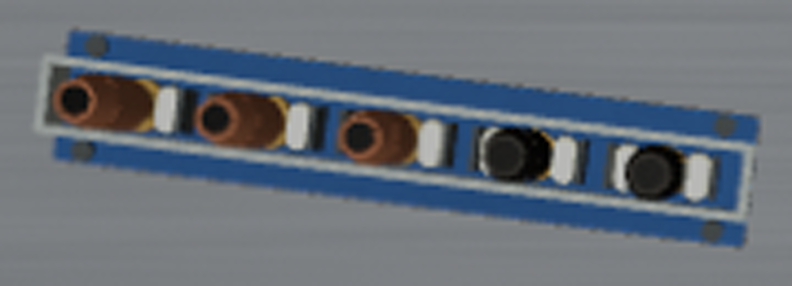

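```bash
python3 - <<'E'
from h import *
T=imaging.camera_info("top");S=imaging.camera_info("side")
def cp(x,y): return ((x+.5)/4.4+60-.5,(y+.5)/4.4+170-.5)
tops=[(653,172),(505,153),(360,135),(215,117),(75,99)]
P=np.array([at_z(T,cp(*t),.098) for t in tops])[:,:2]; print(P.round(4))
pl=np.array([at_z(T,cp(*t),.008)[:2] for t in [(70,29),(759,117),(745,247),(53,160)]]);print(pl.round(4), pl.mean(0))
rim=np.array([at_z(T,cp(*t),.034)[:2] for t in [(44,56),(753,143),(745,220),(38,133)]]);print(rim.round(4), rim.mean(0))
for n,X in(("plate",pl),("rim",rim)):
    d=(X[0]+X[3]-X[1]-X[2]); print(n,np.degrees(np.arctan2(-d[0],d[1])),np.linalg.norm(d)/2)
s=np.arange(-2,3)*.06
A=P.mean(0); d=P[4]-P[0]; print(A,np.linalg.norm(d),np.degrees(np.arctan2(-d[0],d[1])))
print("side",[proj(S,[*p,.098])[0].round(1).tolist() for p in P])
o=r.get_obs(); print(R.from_rotvec(o["orientation"]).as_matrix().round(3), o["clock"])
print(proj(T,[[.529,.19,.008]]))
W=imaging.camera_info("wrist");print(W)
im=cv2.imread("pics/side0.png")[180:310,130:290];cv2.imwrite("pics/side0c.png",cv2.resize(im,None,fx=4.4,fy=4.4,interpolation=2))
E
```

```text
[[0.5198 0.0667]
 [0.5275 0.1275]
 [0.5347 0.1873]
 [0.542  0.2475]
 [0.5492 0.3064]]
[[0.5834 0.3416]
 [0.5438 0.0251]
 [0.4847 0.0313]
 [0.5234 0.3488]] [0.53383762 0.18668017]
[[0.5699 0.3439]
 [0.5319 0.0272]
 [0.4979 0.0306]
 [0.5356 0.3461]] [0.53381069 0.18695345]
plate -7.042537177139253 0.3194165496217369
rim -6.822005958343841 0.318353927126332
[0.53465385 0.18708564] 0.24151861389033794 -7.001014719133077
side [[256.7, 190.0], [237.1, 203.9], [215.2, 219.7], [189.8, 237.9], [160.9, 258.5]]
[[-0.969  0.246  0.   ]
 [ 0.246  0.969  0.   ]
 [ 0.     0.    -1.   ]] 0.8
[[149.71856667 203.45087223]]
{'camera_matrix': array([[319.62985663,   0.        , 254.59735865],
       [  0.        , 319.62985663, 192.15778184],
       [  0.        ,   0.        ,   1.        ]]), 'k1': -0.09119410811596991, 'xyz': array([0.08554583, 0.67463957, 0.37400185]), 'attitude': array([2.26486758, 1.76252011, 0.2902322 ])}
```

View pics/side0c.png

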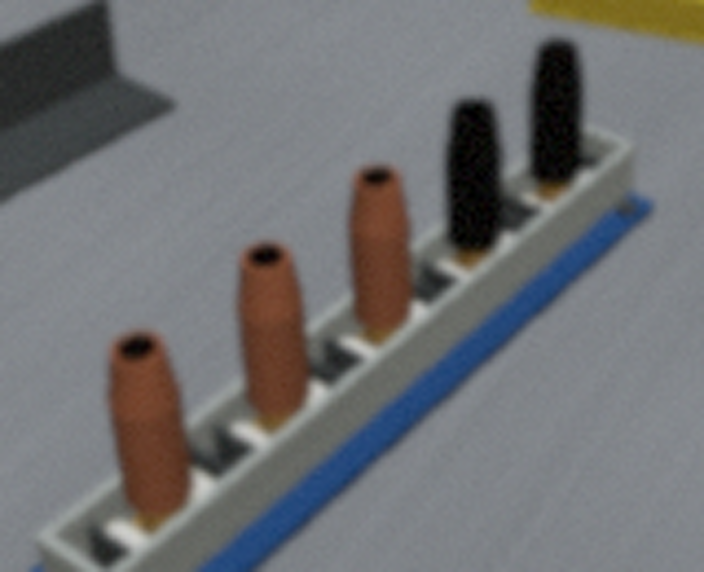

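Call:
{"name": "jog_arm", "arguments": {"rows": [{"xyz": [-48.7,-48.1,6],"delta_rot": [0,0,82.7],"fingers": 0},{"xyz": [-48.7,-48.1,6],"delta_rot": [0,0,82.7],"fingers": 0},{"xyz": [-48.7,-48.1,6],"delta_rot": [0,0,82.7],"fingers": 0},{"xyz": [-48.7,-48.1,6],"delta_rot": [0,0,82.7],"fingers": 0},{"xyz": [-48.7,-48.1,6],"delta_rot": [0,0,82.7],"fingers": 0}]}}

```text
clock: 1.22
tcp_pos: [0.2742, 0.4748, 0.2131]
orientation: [-1.338, -2.842, -0.001]
contact_force: [1.0, 0.3, -0.2]
grip_width: 0.0854
```

```bash
cat > plan.py <<'E'
import sys
from h import *
x,y,z,yaw=map(float,sys.argv[1:5])  # yaw: world angle of tool y, deg
o=r.get_obs(); M=R.from_rotvec(o["orientation"])
c,s=np.cos(np.radians(yaw)),np.sin(np.radians(yaw))
G=R.from_matrix(np.array([[-c*0+s*-1*-1*-1 if 0 else -s*-1*-1,c,0],[c,s,0],[0,0,-1]]).astype(float)) if 0 else R.from_matrix(np.column_stack([np.cross([c,s,0],[0,0,-1]),[c,s,0],[0,0,-1]]))
print("t",round(o["clock"],2),"tcp",np.round(o["tcp_pos"],4),"yaw",round(np.degrees(np.arctan2(*M.apply([0,1,0])[[1,0]])),2),"w",round(o["grip_width"],4),"F",np.round(o["contact_force"],1))
print("xyz cm",(M.inv().apply(np.array([x,y,z])-o["tcp_pos"])*100).round(2),"rot",np.degrees((M.inv()*G).as_rotvec()).round(2))
print("j",np.round(o["joints"],2),"v",np.abs(o["qvel"]).max().round(2))
E
python3 plan.py .5196 .0679 .16 -7
```

```text
t 1.22 tcp [0.2742 0.4748 0.2131] yaw 39.58 w 0.0854 F [ 1.   0.3 -0.2]
xyz cm [-47.    -7.01   5.29] rot [ 1.000e-02 -3.000e-02  4.658e+01]
j [-1.32  0.29  0.19  1.89 -0.07  0.97 -0.41] v 0.67
```

Call:
{"name": "jog_arm", "arguments": {"rows": [{"xyz": [-47,-7,5.3],"delta_rot": [0,0,46.6],"fingers": 0},{"xyz": [-47,-7,5.3],"delta_rot": [0,0,46.6],"fingers": 0},{"xyz": [-47,-7,5.3],"delta_rot": [0,0,46.6],"fingers": 0},{"xyz": [-47,-7,5.3],"delta_rot": [0,0,46.6],"fingers": 0},{"xyz": [-47,-7,5.3],"delta_rot": [0,0,46.6],"fingers": 0}]}}

```text
clock: 1.63
tcp_pos: [0.3811, 0.2975, 0.1902]
orientation: [-2.146, -2.293, -0.002]
contact_force: [0.7, 0.0, 0.0]
grip_width: 0.0855
```

```bash
python3 plan.py .5196 .0679 .16 -7
```

```text
t 1.63 tcp [0.3811 0.2975 0.1902] yaw 3.78 w 0.0855 F [0.7 0.  0. ]
xyz cm [-23.83  12.31   3.  ] rot [ 0.03 -0.09 10.78]
j [-1.13  0.21  0.39  2.07 -0.11  0.88 -0.61] v 0.53
```

Call:
{"name": "jog_arm", "arguments": {"rows": [{"xyz": [-23.8,12.3,3],"delta_rot": [0,0,10.8],"fingers": 0},{"xyz": [-23.8,12.3,3],"delta_rot": [0,0,10.8],"fingers": 0},{"xyz": [-23.8,12.3,3],"delta_rot": [0,0,10.8],"fingers": 0},{"xyz": [-23.8,12.3,3],"delta_rot": [0,0,10.8],"fingers": 0},{"xyz": [-23.8,12.3,3],"delta_rot": [0,0,10.8],"fingers": 0}]}}

```text
clock: 2.05
tcp_pos: [0.488, 0.1203, 0.1671]
orientation: [-2.352, -2.082, -0.004]
contact_force: [0.5, 1.1, -0.6]
grip_width: 0.0854
```

```bash
python3 plan.py .5196 .0679 .16 -7
```

```text
t 2.05 tcp [0.488  0.1203 0.1671] yaw -6.98 w 0.0854 F [ 0.5  1.1 -0.6]
xyz cm [-4.82  3.77  0.71] rot [ 0.06 -0.14  0.02]
j [-0.79  0.29  0.51  2.05 -0.2   0.84 -0.29] v 1.23
```

Call:
{"name": "jog_arm", "arguments": {"rows": [{"xyz": [-4.8,3.8,0.7],"delta_rot": [0.1,-0.1,0],"fingers": 0},{"xyz": [-4.8,3.8,0.7],"delta_rot": [0.1,-0.1,0],"fingers": 0},{"xyz": [-4.8,3.8,0.7],"delta_rot": [0.1,-0.1,0],"fingers": 0},{"xyz": [-4.8,3.8,0.7],"delta_rot": [0.1,-0.1,0],"fingers": 0},{"xyz": [-4.8,3.8,0.7],"delta_rot": [0.1,-0.1,0],"fingers": 0}]}}

```text
clock: 2.47
tcp_pos: [0.5196, 0.0689, 0.16]
orientation: [-2.351, -2.082, -0.0]
contact_force: [0.3, 0.5, 0.3]
grip_width: 0.0855
```

```bash
python3 plan.py .5196 .0679 .042 -7; python3 - <<'E'
from h import *
W=imaging.camera_info("wrist"); cv2.imwrite("pics/w1.png",imaging.grab_frame("wrist"))
c=np.array([.5342,.187]);u=np.array([.1219,.9925])
for k in range(-2,3): print(k,proj(W,[*(c+u*.06*k),.098]).round(1))
for d in imaging.tip_of("wrist","spent0")[:3]+imaging.tip_of("wrist","clip2")[:1]: print(d["conf"],np.round(d["position"]),at_z(W,d["position"],.008).round(4))
E
```

```text
t 2.47 tcp [0.5196 0.0689 0.16  ] yaw -6.95 w 0.0855 F [0.3 0.5 0.3]
xyz cm [-0.11  0.03 11.8 ] rot [-0.07 -0.07  0.05]
j [-0.67  0.35  0.52  2.01 -0.23  0.84 -0.14] v 0.02
-2 [[255.7 211.8]]
-1 [[255.9 123.9]]
0 [[256.2  21.6]]
1 [[256.4 -89.3]]
2 [[ 256.6 -187. ]]
0.84 [255. 110.] [0.5265 0.1294 0.008 ]
0.64 [255. 174.] [0.519  0.0706 0.008 ]
0.75 [257.  38.] [0.5354 0.1899 0.008 ]
```

View pics/w1.png

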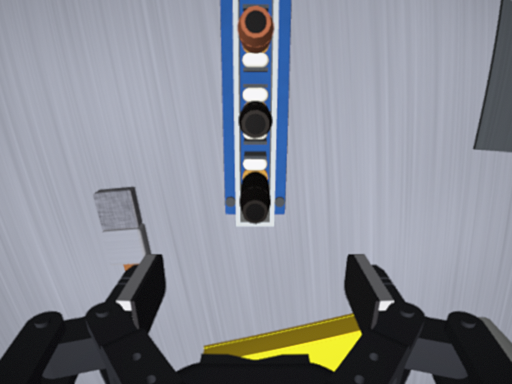

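The wrist view shows the end spent nozzle's top at (254,208) and the next one at (256,119). Both are within about 2 mm of my estimate and centred between the fingers, so I'm descending.

Call:
{"name": "jog_arm", "arguments": {"rows": [{"xyz": [0,0,3],"delta_rot": [0,0,0],"fingers": 0},{"xyz": [0,0,6],"delta_rot": [0,0,0],"fingers": 0},{"xyz": [0,0,9],"delta_rot": [0,0,0],"fingers": 0},{"xyz": [0,0,11],"delta_rot": [0,0,0],"fingers": 0},{"xyz": [0,0,11.8],"delta_rot": [0,0,0],"fingers": 0}]}}

```text
clock: 3.03
tcp_pos: [0.5171, 0.0709, 0.0396]
orientation: [-2.345, -2.085, 0.005]
contact_force: [-0.3, 0.2, -0.2]
grip_width: 0.0853
```

```bash
python3 plan.py .5196 .069 .042 -7; python3 - <<'E'
from h import *
cv2.imwrite("pics/w2.png",imaging.grab_frame("wrist"))
im=imaging.grab_frame("side")[150:310,130:330];cv2.imwrite("pics/s2.png",cv2.resize(im,None,fx=3.5,fy=3.5,interpolation=2))
E
```

```text
t 3.03 tcp [0.5171 0.0709 0.0396] yaw -6.7 w 0.0853 F [-0.3  0.2 -0.2]
xyz cm [-0.16  0.27 -0.24] rot [-0.29 -0.01  0.3 ]
j [-0.58  0.54  0.41  2.08 -0.38  0.6  -0.02] v 0.15
```

View pics/s2.png

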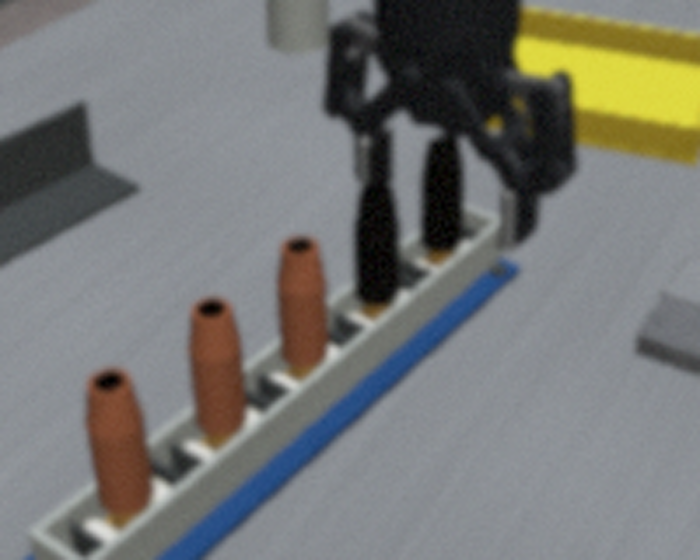

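View pics/w2.png

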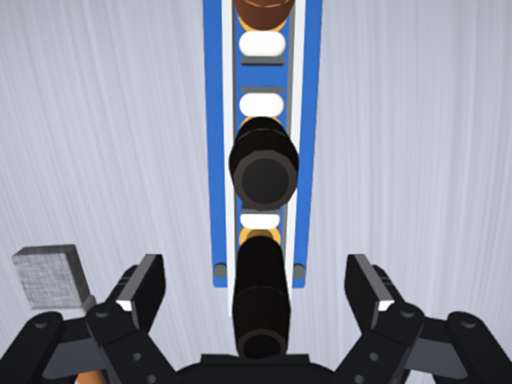

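The fingers straddle the end nozzle, with the pads either side of it at about (150,280) and (365,280) in the wrist view. Next I correct the drift and close.

Call:
{"name": "jog_arm", "arguments": {"rows": [{"xyz": [-0.2,0.3,-0.2],"delta_rot": [-0.3,0,0.3],"fingers": 0},{"xyz": [-0.2,0.3,-0.2],"delta_rot": [-0.3,0,0.3],"fingers": 0},{"xyz": [-0.2,0.3,-0.2],"delta_rot": [-0.3,0,0.3],"fingers": 0.3},{"xyz": [-0.2,0.3,-0.2],"delta_rot": [-0.3,0,0.3],"fingers": 0.5},{"xyz": [-0.2,0.3,-0.2],"delta_rot": [-0.3,0,0.3],"fingers": 0.6}], "grip_force": 50}}

```text
clock: 3.55
tcp_pos: [0.5215, 0.0683, 0.044]
orientation: [2.353, 2.08, 0.005]
contact_force: [-0.7, -0.1, -0.4]
grip_width: 0.0512
```

```bash
python3 plan.py .5196 .069 .042 -7
```

```text
t 3.55 tcp [0.5215 0.0683 0.044 ] yaw -7.05 w 0.0512 F [-0.7 -0.1 -0.4]
xyz cm [ 0.04 -0.2   0.2 ] rot [ 0.18 -0.07 -0.05]
j [-0.58  0.53  0.42  2.08 -0.37  0.6  -0.02] v 0.01
```

Call:
{"name": "jog_arm", "arguments": {"rows": [{"xyz": [0,-0.1,0.1],"delta_rot": [0.1,0,0],"fingers": 0.7},{"xyz": [0,-0.1,0.1],"delta_rot": [0.1,0,0],"fingers": 0.9},{"xyz": [0,-0.1,0.1],"delta_rot": [0.1,0,0],"fingers": 1},{"xyz": [0,-0.1,0.1],"delta_rot": [0.1,0,0],"fingers": 1},{"xyz": [0,-0.1,0.1],"delta_rot": [0.1,0,0],"fingers": 1}], "grip_force": 50}}

```text
clock: 3.97
tcp_pos: [0.5205, 0.0686, 0.0432]
orientation: [-2.354, -2.081, -0.003]
contact_force: [-2.5, 0.7, 5.7]
grip_width: 0.0226
```

```bash
python3 plan.py .5196 .069 .16 -7;python3 - <<'E'
from h import *
cv2.imwrite("pics/w3.png",imaging.grab_frame("wrist"))
E
```

```text
t 3.97 tcp [0.5205 0.0686 0.0432] yaw -7.05 w 0.0226 F [-2.5  0.7  5.7]
xyz cm [  0.05  -0.08 -11.68] rot [ 0.07 -0.09 -0.05]
j [-0.58  0.53  0.42  2.08 -0.37  0.6  -0.02] v 0.0
```

View pics/w3.png

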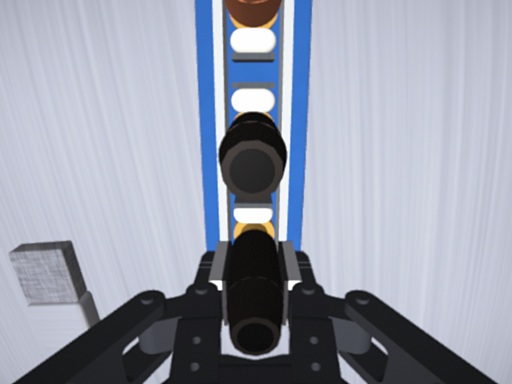

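The pads hold the barrel, with the nozzle at (254,300) in the wrist view. I'm pulling straight up.

Call:
{"name": "jog_arm", "arguments": {"rows": [{"xyz": [0,0,-0.5],"delta_rot": [0,0,0],"fingers": 1},{"xyz": [0,0,-1],"delta_rot": [0,0,0],"fingers": 1},{"xyz": [0,0,-1.5],"delta_rot": [0,0,0],"fingers": 1},{"xyz": [0,0,-2.2],"delta_rot": [0,0,0],"fingers": 1},{"xyz": [0,0,-3],"delta_rot": [0,0,0],"fingers": 1}]}}

```text
clock: 4.43
tcp_pos: [0.5203, 0.0684, 0.0738]
orientation: [-2.354, -2.08, -0.003]
contact_force: [0.3, -0.8, -0.3]
grip_width: 0.0229
```

Call:
{"name": "jog_arm", "arguments": {"rows": [{"xyz": [0,0,-1],"delta_rot": [0,0,0],"fingers": 1},{"xyz": [0,0,-3],"delta_rot": [0,0,0],"fingers": 1},{"xyz": [0,0,-5],"delta_rot": [0,0,0],"fingers": 1},{"xyz": [0,0,-6],"delta_rot": [0,0,0],"fingers": 1},{"xyz": [0,0,-6],"delta_rot": [0,0,0],"fingers": 1}]}}

```text
clock: 4.85
tcp_pos: [0.522, 0.0686, 0.1365]
orientation: [2.353, 2.079, 0.01]
contact_force: [-0.3, 0.5, -0.7]
grip_width: 0.0228
```

```bash
python3 plan.py .5196 .069 .16 -7;python3 - <<'E'
from h import *
cv2.imwrite("pics/w4.png",imaging.grab_frame("wrist"))
im=imaging.grab_frame("side")[100:310,110:370];cv2.imwrite("pics/s4.png",cv2.resize(im,None,fx=2.8,fy=2.8,interpolation=2))
T=imaging.camera_info("top")
im=imaging.grab_frame("top"); c=im[130:265,290:400];cv2.imwrite("pics/t4.png",cv2.resize(c,None,fx=4.4,fy=4.4,interpolation=2))
m=(cv2.inRange(cv2.cvtColor(im,cv2.COLOR_BGR2HSV),(24,150,100),(36,255,255)))
cs,_=cv2.findContours(m,0,2);c=max(cs,key=cv2.contourArea);b=cv2.boxPoints(cv2.minAreaRect(c)); P=np.array([at_z(T,p,.03)[:2] for p in b]);print(b.round(1),P.round(3),P.mean(0),np.linalg.norm(P[0]-P[1]),np.linalg.norm(P[1]-P[2]))
E
```

```text
t 4.85 tcp [0.522  0.0686 0.1365] yaw -7.06 w 0.0228 F [-0.3  0.5 -0.7]
xyz cm [ 0.02 -0.23 -2.35] rot [ 0.32 -0.21 -0.06]
j [-0.66  0.38  0.51  2.03 -0.26  0.79 -0.12] v 0.04
[[299.1 154.1]
 [373.2 142.7]
 [388.4 241.5]
 [314.3 252.9]] [[ 0.627 -0.107]
 [ 0.651 -0.257]
 [ 0.453 -0.287]
 [ 0.432 -0.137]] [ 0.54082596 -0.19693023] 0.15158877541279253 0.19991097530157537
```

View pics/s4.png

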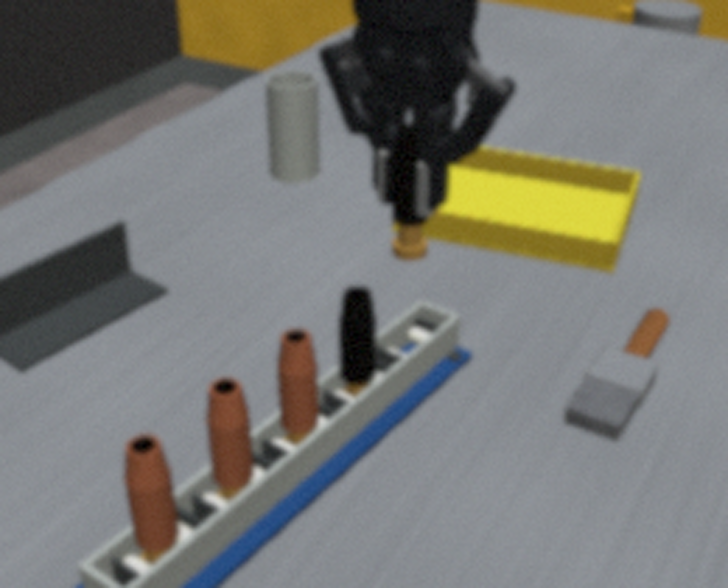

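View pics/w4.png

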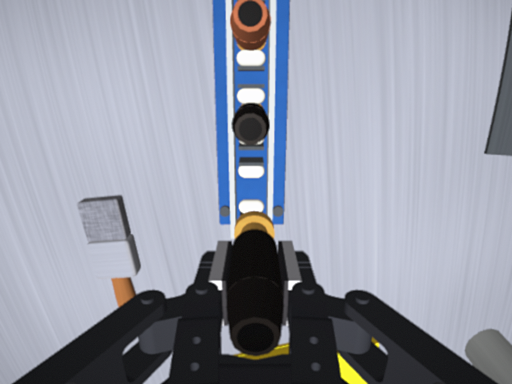

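The nozzle is out and upright, and its clip at the far end of the strip is empty. The tray centre is (0.541,-0.197), yawed about 8.5°. I'll place this one at (0.546,-0.232).

```bash
python3 plan.py .546 -.232 .11 -7
```

```text
t 5.0 tcp [0.5198 0.0685 0.1333] yaw -7.04 w 0.0229 F [ 0.1 -0.1 -1.4]
xyz cm [-29.5    6.29   2.3 ] rot [ 0.02 -0.07 -0.04]
j [-0.66  0.39  0.51  2.03 -0.27  0.78 -0.11] v 0.02
```

Call:
{"name": "jog_arm", "arguments": {"rows": [{"xyz": [-3,0.6,0.2],"delta_rot": [0,0,0],"fingers": 1},{"xyz": [-6.5,1.4,0.5],"delta_rot": [0,0,0],"fingers": 1},{"xyz": [-10,2.1,0.8],"delta_rot": [0,0,0],"fingers": 1},{"xyz": [-13.5,2.9,1],"delta_rot": [0,0,0],"fingers": 1},{"xyz": [-17,3.6,1.3],"delta_rot": [0,0,0],"fingers": 1}]}}

```text
clock: 5.42
tcp_pos: [0.5339, -0.106, 0.1188]
orientation: [-2.351, -2.08, 0.001]
contact_force: [1.1, 0.3, -0.6]
grip_width: 0.0228
```

```bash
python3 plan.py .546 -.232 .11 -7
```

```text
t 5.42 tcp [ 0.5339 -0.106   0.1188] yaw -7.0 w 0.0228 F [ 1.1  0.3 -0.6]
xyz cm [-12.35   2.74   0.86] rot [-0.1  -0.05 -0.  ]
j [-0.32  0.45  0.52  2.   -0.31  0.78  0.25] v 0.87
```

Call:
{"name": "jog_arm", "arguments": {"rows": [{"xyz": [-3.5,0.8,0.2],"delta_rot": [0,0,0],"fingers": 1},{"xyz": [-7,1.6,0.5],"delta_rot": [0,0,0],"fingers": 1},{"xyz": [-10,2.2,0.7],"delta_rot": [0,0,0],"fingers": 1},{"xyz": [-12,2.7,0.9],"delta_rot": [0,0,0],"fingers": 1},{"xyz": [-12.3,2.7,0.9],"delta_rot": [0,0,0],"fingers": 1}]}}

```text
clock: 5.83
tcp_pos: [0.544, -0.2368, 0.1082]
orientation: [-2.358, -2.074, 0.006]
contact_force: [0.8, -0.6, -0.8]
grip_width: 0.0228
```

```bash
python3 plan.py .546 -.232 .042 -7
```

```text
t 5.83 tcp [ 0.544  -0.2368  0.1082] yaw -7.35 w 0.0228 F [ 0.8 -0.6 -0.8]
xyz cm [0.51 0.16 6.62] rot [-0.2   0.12 -0.35]
j [-0.08  0.53  0.51  1.89 -0.34  0.81  0.49] v 0.04
```

Call:
{"name": "jog_arm", "arguments": {"rows": [{"xyz": [0,0,1.5],"delta_rot": [-0.2,0.1,0],"fingers": 1},{"xyz": [0,0,3],"delta_rot": [-0.2,0.1,0],"fingers": 1},{"xyz": [0,0,4.5],"delta_rot": [-0.2,0.1,0],"fingers": 1},{"xyz": [0,0,5.7],"delta_rot": [-0.2,0.1,0],"fingers": 1},{"xyz": [0,0,6.2],"delta_rot": [-0.2,0.1,0],"fingers": 1}]}}

```text
clock: 6.25
tcp_pos: [0.5423, -0.2355, 0.0436]
orientation: [-2.356, -2.073, 0.003]
contact_force: [0.8, 0.8, -1.1]
grip_width: 0.023
```

```bash
python3 - <<'E'
from h import *
im=imaging.grab_frame("side")[130:220,190:370];cv2.imwrite("pics/s5.png",cv2.resize(im,None,fx=4.2,fy=4.2,interpolation=2))
E
python3 plan.py .544 -.237 .0395 -7
```

```text
t 6.3 tcp [ 0.5423 -0.2356  0.0436] yaw -7.31 w 0.0225 F [ 0.8  0.5 -1.7]
xyz cm [-0.11  0.18  0.41] rot [-0.23 -0.03 -0.31]
j [-0.03  0.62  0.45  1.92 -0.41  0.69  0.54] v 0.03
```

View pics/s5.png

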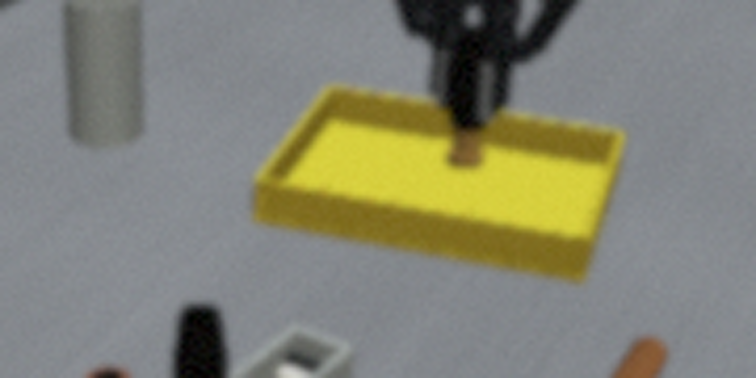

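Call:
{"name": "jog_arm", "arguments": {"rows": [{"xyz": [0,0,0.1],"delta_rot": [-0.2,0,0],"fingers": 1},{"xyz": [0,0,0.2],"delta_rot": [-0.2,0,0],"fingers": 1},{"xyz": [0,0,0.3],"delta_rot": [-0.2,0,0],"fingers": 1},{"xyz": [0,0,0.4],"delta_rot": [-0.2,0,0],"fingers": 1},{"xyz": [0,0,0.4],"delta_rot": [-0.2,0,0],"fingers": 1}]}}

```text
clock: 6.72
tcp_pos: [0.5426, -0.2357, 0.04]
orientation: [-2.358, -2.075, -0.001]
contact_force: [-0.1, 0.0, -0.9]
grip_width: 0.023
```

```bash
python3 plan.py .544 -.237 .0385 -7
```

```text
t 6.72 tcp [ 0.5426 -0.2357  0.04  ] yaw -7.31 w 0.023 F [-0.1  0.  -0.9]
xyz cm [-0.11  0.15  0.15] rot [ 0.01 -0.03 -0.31]
j [-0.03  0.63  0.44  1.92 -0.41  0.68  0.54] v 0.0
```

Call:
{"name": "jog_arm", "arguments": {"rows": [{"xyz": [0,0,0.05],"delta_rot": [0,0,0],"fingers": 1},{"xyz": [0,0,0.1],"delta_rot": [0,0,0],"fingers": 1},{"xyz": [0,0,0.1],"delta_rot": [0,0,0],"fingers": 1},{"xyz": [0,0,0.1],"delta_rot": [0,0,0],"fingers": 1},{"xyz": [0,0,0.1],"delta_rot": [0,0,0],"fingers": 1}]}}

```text
clock: 7.13
tcp_pos: [0.5429, -0.2358, 0.0392]
orientation: [2.358, 2.075, 0.001]
contact_force: [0.6, 0.3, 0.7]
grip_width: 0.0228
```

```bash
python3 plan.py .544 -.237 .0385 -7
```

```text
t 7.13 tcp [ 0.5429 -0.2358  0.0392] yaw -7.31 w 0.0228 F [0.6 0.3 0.7]
xyz cm [-0.11  0.13  0.07] rot [ 0.04 -0.02 -0.31]
j [-0.03  0.63  0.44  1.92 -0.41  0.68  0.54] v 0.0
```

Call:
{"name": "jog_arm", "arguments": {"rows": [{"xyz": [0,0,0.05],"delta_rot": [0,0,0],"fingers": 1},{"xyz": [0,0,0.1],"delta_rot": [0,0,0],"fingers": 1},{"xyz": [0,0,0.1],"delta_rot": [0,0,0],"fingers": 1},{"xyz": [0,0,0.1],"delta_rot": [0,0,0],"fingers": 1},{"xyz": [0,0,0.1],"delta_rot": [0,0,0],"fingers": 1}]}}

```text
clock: 7.55
tcp_pos: [0.543, -0.2359, 0.0392]
orientation: [2.359, 2.075, 0.002]
contact_force: [-3.1, 1.4, 9.4]
grip_width: 0.023
```

```bash
python3 plan.py .544 -.237 .0385 -7
```

```text
t 7.55 tcp [ 0.543  -0.2359  0.0392] yaw -7.32 w 0.023 F [-3.1  1.4  9.4]
xyz cm [-0.1   0.12  0.07] rot [ 0.06 -0.06 -0.32]
j [-0.02  0.63  0.44  1.92 -0.41  0.68  0.54] v 0.0
```

The foot is on the floor (+9 N). Opening.

Call:
{"name": "jog_arm", "arguments": {"rows": [{"xyz": [0,0,0],"delta_rot": [0,0,0],"fingers": 0.65},{"xyz": [0,0,0],"delta_rot": [0,0,0],"fingers": 0.55},{"xyz": [0,0,0],"delta_rot": [0,0,0],"fingers": 0.4},{"xyz": [0,0,0],"delta_rot": [0,0,0],"fingers": 0.2},{"xyz": [0,0,0],"delta_rot": [0,0,0],"fingers": 0}]}}

```text
clock: 7.97
tcp_pos: [0.5429, -0.2358, 0.039]
orientation: [-2.359, -2.075, -0.002]
contact_force: [0.3, -1.1, 0.6]
grip_width: 0.0733
```

Call:
{"name": "jog_arm", "arguments": {"rows": [{"xyz": [0,0,0],"delta_rot": [0,0,0],"fingers": 0},{"xyz": [0,0,0],"delta_rot": [0,0,0],"fingers": 0},{"xyz": [0,0,0],"delta_rot": [0,0,0],"fingers": 0},{"xyz": [0,0,0],"delta_rot": [0,0,0],"fingers": 0},{"xyz": [0,0,0],"delta_rot": [0,0,0],"fingers": 0}]}}

```text
clock: 8.38
tcp_pos: [0.5428, -0.2358, 0.039]
orientation: [-2.359, -2.075, -0.002]
contact_force: [-0.0, -0.6, 0.1]
grip_width: 0.0853
```

Call:
{"name": "jog_arm", "arguments": {"rows": [{"xyz": [0,0,-2],"delta_rot": [0,0,0],"fingers": 0},{"xyz": [0,0,-5],"delta_rot": [0,0,0],"fingers": 0},{"xyz": [0,0,-8],"delta_rot": [0,0,0],"fingers": 0},{"xyz": [0,0,-11],"delta_rot": [0,0,0],"fingers": 0},{"xyz": [0,0,-12],"delta_rot": [0,0,0],"fingers": 0}]}}

```text
clock: 8.8
tcp_pos: [0.5446, -0.2372, 0.1632]
orientation: [2.356, 2.071, 0.007]
contact_force: [1.0, -0.4, 0.3]
grip_width: 0.0852
```

```bash
python3 - <<'E'
from h import *
W=imaging.camera_info("wrist");cv2.imwrite("pics/w6.png",imaging.grab_frame("wrist"))
im=imaging.grab_frame("side")[100:310,110:370];cv2.imwrite("pics/s6.png",cv2.resize(im,None,fx=2.8,fy=2.8,interpolation=2))
print(proj(W,[[.543,-.236,.094]]))
E
python3 plan.py .527 .1285 .16 -7
```

```text
[[252.28679954 205.30933163]]
t 8.9 tcp [ 0.5442 -0.2365  0.1612] yaw -7.32 w 0.0856 F [ 0.5 -0.5 -0.5]
xyz cm [35.99 -6.36  0.11] rot [ 0.31 -0.03 -0.32]
j [-0.11  0.46  0.55  1.86 -0.3   0.9   0.45] v 0.05
```

View pics/s6.png

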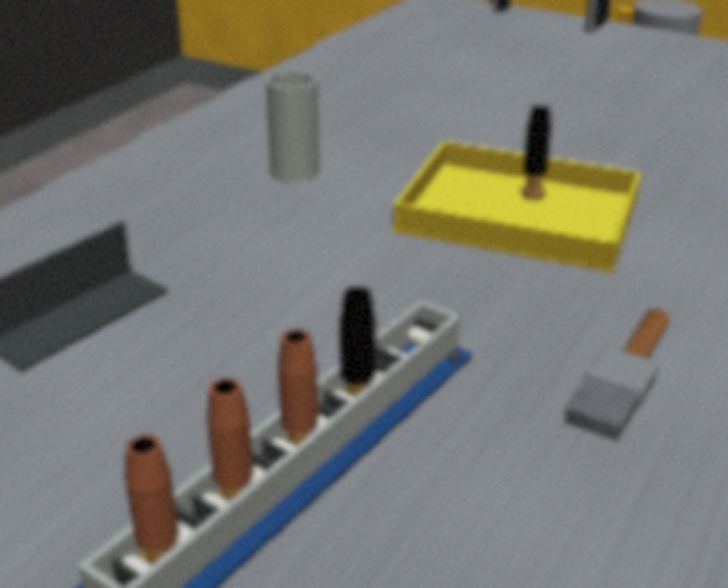

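View pics/w6.png

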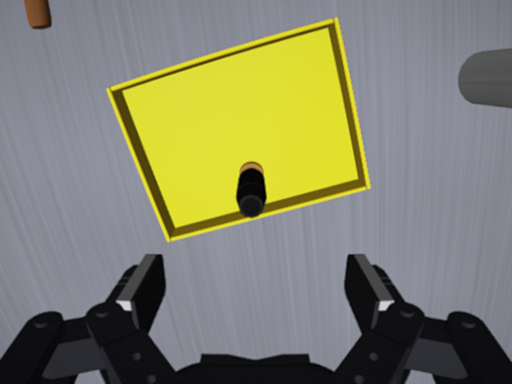

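The first nozzle stands in the tray, let go: its top is at (251,205) in the wrist view, where predicted. On to the second.

Call:
{"name": "jog_arm", "arguments": {"rows": [{"xyz": [3.5,-0.6,0],"delta_rot": [0,0,0],"fingers": 0},{"xyz": [7.5,-1.3,0],"delta_rot": [0.1,0,-0.1],"fingers": 0},{"xyz": [11.5,-2,0],"delta_rot": [0.2,0,-0.2],"fingers": 0},{"xyz": [15.5,-2.7,0],"delta_rot": [0.3,0,-0.3],"fingers": 0},{"xyz": [19.5,-3.4,0],"delta_rot": [0.3,0,-0.3],"fingers": 0}]}}

```text
clock: 9.32
tcp_pos: [0.5339, -0.0369, 0.1596]
orientation: [-2.352, -2.08, 0.002]
contact_force: [1.5, -0.3, -0.2]
grip_width: 0.0857
```

```bash
python3 plan.py .527 .1285 .16 -7
```

```text
t 9.32 tcp [ 0.5339 -0.0369  0.1596] yaw -7.03 w 0.0857 F [ 1.5 -0.3 -0.2]
xyz cm [16.33 -2.71 -0.04] rot [-0.13 -0.   -0.03]
j [-0.47  0.37  0.53  1.99 -0.25  0.85  0.07] v 0.99
```

Call:
{"name": "jog_arm", "arguments": {"rows": [{"xyz": [4,-0.7,0],"delta_rot": [0,0,0],"fingers": 0},{"xyz": [8,-1.3,0],"delta_rot": [0,0,0],"fingers": 0},{"xyz": [12,-2,0],"delta_rot": [0,0,0],"fingers": 0},{"xyz": [15.5,-2.6,0],"delta_rot": [0,0,0],"fingers": 0},{"xyz": [16.3,-2.7,0],"delta_rot": [0,0,0],"fingers": 0}]}}

```text
clock: 9.73
tcp_pos: [0.525, 0.1359, 0.1577]
orientation: [-2.34, -2.089, 0.004]
contact_force: [0.4, 0.7, 0.4]
grip_width: 0.0854
```

```bash
python3 plan.py .527 .1285 .16 -7
```

```text
t 9.73 tcp [0.525  0.1359 0.1577] yaw -6.49 w 0.0854 F [0.4 0.7 0.4]
xyz cm [-0.71  0.28 -0.23] rot [-0.31 -0.09  0.51]
j [-0.75  0.38  0.49  1.97 -0.23  0.86 -0.26] v 0.1
```

Call:
{"name": "jog_arm", "arguments": {"rows": [{"xyz": [-0.6,0.2,0],"delta_rot": [-0.2,0,0.5],"fingers": 0},{"xyz": [-0.6,0.2,0],"delta_rot": [-0.2,0,0.5],"fingers": 0},{"xyz": [-0.6,0.2,0],"delta_rot": [-0.2,0,0.5],"fingers": 0},{"xyz": [-0.6,0.2,0],"delta_rot": [-0.2,0,0.5],"fingers": 0},{"xyz": [-0.6,0.2,0],"delta_rot": [-0.2,0,0.5],"fingers": 0}]}}

```text
clock: 10.15
tcp_pos: [0.5265, 0.1277, 0.1576]
orientation: [-2.354, -2.077, 0.001]
contact_force: [0.2, -0.4, -0.1]
grip_width: 0.0856
```

```bash
python3 - <<'E'
from h import *
W=imaging.camera_info("wrist");cv2.imwrite("pics/w7.png",imaging.grab_frame("wrist"))
print(proj(W,[[.527,.1285,.098],[.5342,.1885,.098]]))
E
python3 plan.py .527 .129 .042 -7
```

```text
[[256.24189671 210.70773546]
 [255.91312338 120.6666734 ]]
t 10.2 tcp [0.5265 0.1281 0.1577] yaw -7.14 w 0.0853 F [-0.1 -0.8 -0.7]
xyz cm [ 0.08  0.06 11.57] rot [-0.11 -0.07 -0.14]
j [-0.75  0.37  0.49  1.97 -0.23  0.85 -0.25] v 0.01
```

View pics/w7.png

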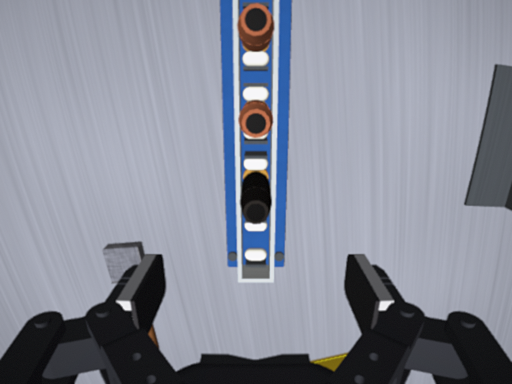

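The top of the second nozzle is at (256,209), as predicted. Descending.

Call:
{"name": "jog_arm", "arguments": {"rows": [{"xyz": [0.1,0,3],"delta_rot": [0,0,0],"fingers": 0},{"xyz": [0.1,0,6],"delta_rot": [0,0,0],"fingers": 0},{"xyz": [0.1,0,9],"delta_rot": [0,0,0],"fingers": 0},{"xyz": [0.1,0.1,10.8],"delta_rot": [0,0,0],"fingers": 0},{"xyz": [0.1,0.1,11.4],"delta_rot": [0,0,0],"fingers": 0}]}}

```text
clock: 10.62
tcp_pos: [0.5258, 0.1278, 0.041]
orientation: [-2.354, -2.075, 0.007]
contact_force: [-1.1, -0.1, 0.5]
grip_width: 0.0857
```

```bash
python3 plan.py .527 .129 .043 -7
```

```text
t 10.62 tcp [0.5258 0.1278 0.041 ] yaw -7.2 w 0.0857 F [-1.1 -0.1  0.5]
xyz cm [ 0.13  0.11 -0.2 ] rot [-0.32  0.06 -0.2 ]
j [-0.66  0.56  0.39  2.03 -0.36  0.62 -0.15] v 0.1
```

Call:
{"name": "jog_arm", "arguments": {"rows": [{"xyz": [0.1,0.1,-0.1],"delta_rot": [-0.2,0,-0.2],"fingers": 0},{"xyz": [0.1,0.1,-0.1],"delta_rot": [-0.2,0,-0.2],"fingers": 0},{"xyz": [0.1,0.1,-0.1],"delta_rot": [-0.2,0,-0.2],"fingers": 0.3},{"xyz": [0.1,0.1,-0.1],"delta_rot": [-0.2,0,-0.2],"fingers": 0.5},{"xyz": [0.1,0.1,-0.1],"delta_rot": [-0.2,0,-0.2],"fingers": 0.6}]}}

```text
clock: 11.03
tcp_pos: [0.5277, 0.129, 0.0432]
orientation: [-2.353, -2.082, 0.0]
contact_force: [0.3, -0.0, -0.7]
grip_width: 0.0516
```

```bash
python3 plan.py .527 .129 .043 -7;python3 - <<'E'
from h import *
cv2.imwrite("pics/w8.png",imaging.grab_frame("wrist"))
E
```

```text
t 11.03 tcp [0.5277 0.129  0.0432] yaw -7.0 w 0.0516 F [ 0.3 -0.  -0.7]
xyz cm [-0.01 -0.07  0.02] rot [-0.02  0.    0.  ]
j [-0.66  0.55  0.4   2.03 -0.36  0.62 -0.15] v 0.0
```

View pics/w8.png

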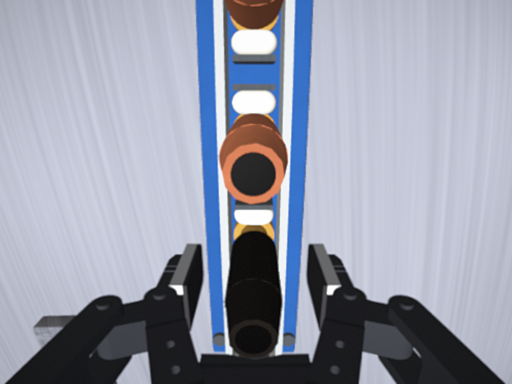

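The nozzle is centred between the pads at (255,300). Closing, then pulling.

Call:
{"name": "jog_arm", "arguments": {"rows": [{"xyz": [0,0,0],"delta_rot": [0,0,0],"fingers": 0.7},{"xyz": [0,0,0],"delta_rot": [0,0,0],"fingers": 0.9},{"xyz": [0,0,0],"delta_rot": [0,0,0],"fingers": 1},{"xyz": [0,0,0],"delta_rot": [0,0,0],"fingers": 1},{"xyz": [0,0,0],"delta_rot": [0,0,0],"fingers": 1}], "grip_force": 50}}

```text
clock: 11.5
tcp_pos: [0.5279, 0.1293, 0.0437]
orientation: [-2.352, -2.081, -0.001]
contact_force: [-1.5, 0.6, 7.6]
grip_width: 0.0229
```

Call:
{"name": "jog_arm", "arguments": {"rows": [{"xyz": [0,0,-0.5],"delta_rot": [0,0,0],"fingers": 1},{"xyz": [0,0,-1],"delta_rot": [0,0,0],"fingers": 1},{"xyz": [0,0,-1.5],"delta_rot": [0,0,0],"fingers": 1},{"xyz": [0,0,-2.2],"delta_rot": [0,0,0],"fingers": 1},{"xyz": [0,0,-3],"delta_rot": [0,0,0],"fingers": 1}]}}

```text
clock: 11.92
tcp_pos: [0.5278, 0.1292, 0.0743]
orientation: [-2.352, -2.081, -0.0]
contact_force: [0.3, 0.8, -0.8]
grip_width: 0.0229
```

Call:
{"name": "jog_arm", "arguments": {"rows": [{"xyz": [0,0,-1],"delta_rot": [0,0,0],"fingers": 1},{"xyz": [0,0,-3],"delta_rot": [0,0,0],"fingers": 1},{"xyz": [0,0,-5],"delta_rot": [0,0,0],"fingers": 1},{"xyz": [0,0,-6],"delta_rot": [0,0,0],"fingers": 1},{"xyz": [0,0,-6],"delta_rot": [0,0,0],"fingers": 1}]}}

```text
clock: 12.33
tcp_pos: [0.5295, 0.1296, 0.1371]
orientation: [2.352, 2.081, 0.008]
contact_force: [0.7, 0.0, -0.9]
grip_width: 0.0227
```

```bash
python3 - <<'E'
from h import *
im=imaging.grab_frame("side")[100:310,110:370];cv2.imwrite("pics/s9.png",cv2.resize(im,None,fx=2.8,fy=2.8,interpolation=2))
E
python3 plan.py .535 -.165 .13 -7
```

```text
t 12.38 tcp [0.5286 0.1295 0.1355] yaw -6.99 w 0.0232 F [-0.2  0.1 -1.4]
xyz cm [-29.15   4.22   0.5 ] rot [ 0.12 -0.12  0.01]
j [-0.74  0.41  0.48  1.99 -0.26  0.8  -0.23] v 0.03
```

View pics/s9.png

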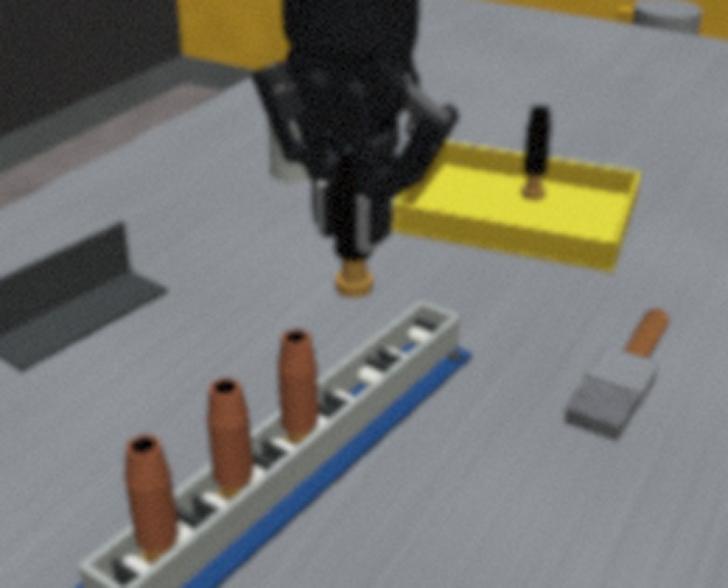

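The second nozzle is out and upright, and the three clean ones are untouched. Moving to (0.535,-0.163).

Call:
{"name": "jog_arm", "arguments": {"rows": [{"xyz": [-3,0.4,0],"delta_rot": [0,0,0],"fingers": 1},{"xyz": [-6.5,0.9,0],"delta_rot": [0,0,0],"fingers": 1},{"xyz": [-10,1.5,0],"delta_rot": [0,0,0],"fingers": 1},{"xyz": [-13.5,2,0],"delta_rot": [0,0,0],"fingers": 1},{"xyz": [-17,2.5,0],"delta_rot": [0,0,0],"fingers": 1}]}}

```text
clock: 12.8
tcp_pos: [0.5317, -0.0437, 0.1341]
orientation: [-2.351, -2.082, -0.002]
contact_force: [1.3, 0.1, -1.2]
grip_width: 0.0226
```

```bash
python3 plan.py .535 -.163 .12 -7
```

```text
t 12.8 tcp [ 0.5317 -0.0437  0.1341] yaw -6.95 w 0.0226 F [ 1.3  0.1 -1.2]
xyz cm [-11.8    1.77   1.39] rot [ 0.02 -0.09  0.05]
j [-0.44  0.4   0.51  2.01 -0.27  0.79  0.11] v 0.85
```

Call:
{"name": "jog_arm", "arguments": {"rows": [{"xyz": [-3.5,0.5,0.2],"delta_rot": [0,0,0],"fingers": 1},{"xyz": [-7,1,0.6],"delta_rot": [0,0,0],"fingers": 1},{"xyz": [-10,1.5,1],"delta_rot": [0,0,0],"fingers": 1},{"xyz": [-11.6,1.8,1.4],"delta_rot": [0,0,0],"fingers": 1},{"xyz": [-11.8,1.8,1.4],"delta_rot": [0,0,0],"fingers": 1}]}}

```text
clock: 13.22
tcp_pos: [0.5334, -0.1676, 0.1184]
orientation: [-2.358, -2.075, 0.003]
contact_force: [0.1, -0.2, -1.3]
grip_width: 0.0225
```

```bash
python3 plan.py .535 -.163 .045 -7
```

```text
t 13.22 tcp [ 0.5334 -0.1676  0.1184] yaw -7.3 w 0.0225 F [ 0.1 -0.2 -1.3]
xyz cm [0.48 0.11 7.34] rot [-0.11  0.04 -0.3 ]
j [-0.2   0.47  0.51  1.96 -0.31  0.79  0.36] v 0.04
```

Call:
{"name": "jog_arm", "arguments": {"rows": [{"xyz": [0.3,0.1,1.5],"delta_rot": [-0.1,0,0],"fingers": 1},{"xyz": [0.3,0.1,3.5],"delta_rot": [-0.1,0,0],"fingers": 1},{"xyz": [0.3,0.1,5.3],"delta_rot": [-0.1,0,0],"fingers": 1},{"xyz": [0.3,0.1,6.7],"delta_rot": [-0.1,0,0],"fingers": 1},{"xyz": [0.3,0.1,7.2],"delta_rot": [-0.1,0,0],"fingers": 1}]}}

```text
clock: 13.63
tcp_pos: [0.5328, -0.1629, 0.0436]
orientation: [-2.354, -2.075, 0.005]
contact_force: [0.4, -0.3, -2.0]
grip_width: 0.023
```

```bash
python3 plan.py .535 -.163 .04 -7;python3 - <<'E'
from h import *
im=imaging.grab_frame("side")[130:220,190:370];cv2.imwrite("pics/s10.png",cv2.resize(im,None,fx=4.2,fy=4.2,interpolation=2))
E
```

```text
t 13.63 tcp [ 0.5328 -0.1629  0.0436] yaw -7.22 w 0.023 F [ 0.4 -0.3 -2. ]
xyz cm [0.02 0.22 0.36] rot [-0.3  -0.01 -0.22]
j [-0.15  0.58  0.44  2.   -0.39  0.65  0.41] v 0.08
```

View pics/s10.png

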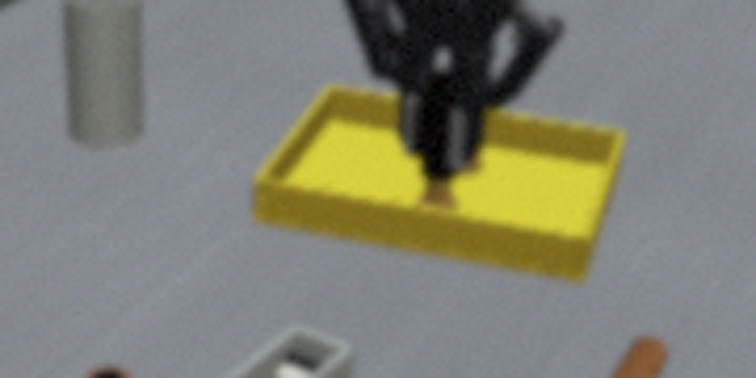

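Call:
{"name": "jog_arm", "arguments": {"rows": [{"xyz": [0,0,0.1],"delta_rot": [-0.3,0,0],"fingers": 1},{"xyz": [0,0,0.2],"delta_rot": [-0.3,0,0],"fingers": 1},{"xyz": [0,0,0.3],"delta_rot": [-0.3,0,0],"fingers": 1},{"xyz": [0,0,0.4],"delta_rot": [-0.3,0,0],"fingers": 1},{"xyz": [0,0,0.4],"delta_rot": [-0.3,0,0],"fingers": 1}]}}

```text
clock: 14.1
tcp_pos: [0.5333, -0.1631, 0.0402]
orientation: [2.356, 2.077, 0.001]
contact_force: [-0.8, -0.8, -0.9]
grip_width: 0.0227
```

Call:
{"name": "jog_arm", "arguments": {"rows": [{"xyz": [0,0,0.05],"delta_rot": [0,0,0],"fingers": 1},{"xyz": [0,0,0.1],"delta_rot": [0,0,0],"fingers": 1},{"xyz": [0,0,0.1],"delta_rot": [0,0,0],"fingers": 1},{"xyz": [0,0,0.1],"delta_rot": [0,0,0],"fingers": 1},{"xyz": [0,0,0.1],"delta_rot": [0,0,0],"fingers": 1}]}}

```text
clock: 14.52
tcp_pos: [0.5336, -0.1632, 0.0397]
orientation: [2.356, 2.076, 0.002]
contact_force: [-0.8, 0.7, 5.3]
grip_width: 0.0228
```

```bash
python3 plan.py .535 -.163 .04 -7
```

```text
t 14.52 tcp [ 0.5336 -0.1632  0.0397] yaw -7.23 w 0.0228 F [-0.8  0.7  5.3]
xyz cm [ 0.04  0.13 -0.03] rot [ 0.11 -0.   -0.23]
j [-0.14  0.58  0.43  2.   -0.4   0.64  0.42] v 0.0
```

On the floor (+5 N). Releasing and backing straight up.

Call:
{"name": "jog_arm", "arguments": {"rows": [{"xyz": [0,0,0],"delta_rot": [0,0,0],"fingers": 0.65},{"xyz": [0,0,0],"delta_rot": [0,0,0],"fingers": 0.55},{"xyz": [0,0,0],"delta_rot": [0,0,0],"fingers": 0.4},{"xyz": [0,0,0],"delta_rot": [0,0,0],"fingers": 0.2},{"xyz": [0,0,0],"delta_rot": [0,0,0],"fingers": 0}]}}

```text
clock: 14.93
tcp_pos: [0.5335, -0.1632, 0.0396]
orientation: [2.356, 2.076, 0.002]
contact_force: [0.1, 0.7, 0.2]
grip_width: 0.073
```

Call:
{"name": "jog_arm", "arguments": {"rows": [{"xyz": [0,0,0],"delta_rot": [0,0,0],"fingers": 0},{"xyz": [0,0,0],"delta_rot": [0,0,0],"fingers": 0},{"xyz": [0,0,0],"delta_rot": [0,0,0],"fingers": 0},{"xyz": [0,0,0],"delta_rot": [0,0,0],"fingers": 0},{"xyz": [0,0,0],"delta_rot": [0,0,0],"fingers": 0}]}}

```text
clock: 15.35
tcp_pos: [0.5335, -0.1632, 0.0395]
orientation: [2.356, 2.076, 0.002]
contact_force: [-0.7, 0.5, -0.4]
grip_width: 0.0854
```

Call:
{"name": "jog_arm", "arguments": {"rows": [{"xyz": [0,0,-2],"delta_rot": [0,0,0],"fingers": 0},{"xyz": [0,0,-5],"delta_rot": [0,0,0],"fingers": 0},{"xyz": [0,0,-8],"delta_rot": [0,0,0],"fingers": 0},{"xyz": [0,0,-11],"delta_rot": [0,0,0],"fingers": 0},{"xyz": [0,0,-12],"delta_rot": [0,0,0],"fingers": 0}]}}

```text
clock: 15.77
tcp_pos: [0.5353, -0.1642, 0.1636]
orientation: [2.353, 2.072, 0.008]
contact_force: [0.2, -0.6, 0.0]
grip_width: 0.0853
```

Call:
{"name": "jog_arm", "arguments": {"rows": [{"xyz": [0,0,0],"delta_rot": [0,0,0],"fingers": 0},{"xyz": [0,0,0],"delta_rot": [0,0,0],"fingers": 0},{"xyz": [0,0,0],"delta_rot": [0,0,0],"fingers": 0},{"xyz": [0,0,0],"delta_rot": [0,0,0],"fingers": 0},{"xyz": [0,0,0],"delta_rot": [0,0,0],"fingers": 0}]}}

```text
clock: 16.18
tcp_pos: [0.5344, -0.1639, 0.1622]
orientation: [2.355, 2.074, 0.005]
contact_force: [-0.2, -0.4, -0.3]
grip_width: 0.0855
```

```bash
python3 - <<'E'
from h import *
W=imaging.camera_info("wrist");a=imaging.grab_frame("wrist");S=imaging.camera_info("side")
im=imaging.grab_frame("side");cv2.imwrite("pics/f.png",cv2.resize(np.hstack([im,a]),(800,300)))
print(proj(W,[[.543,-.236,.094],[.5336,-.1632,.094]]))
cv2.imwrite("pics/fs.png",cv2.resize(im[100:310,110:370],None,fx=2.8,fy=2.8,interpolation=2))
E
python3 plan.py .5 -.2 .15 -7
```

```text
[[277.32196842 290.45033225]
 [253.71760343 206.31774297]]
t 16.28 tcp [ 0.5347 -0.164   0.1626] yaw -7.26 w 0.0854 F [-0.1  0.6 -0.4]
xyz cm [-4.   -3.    1.24] rot [ 0.32  0.02 -0.26]
j [-0.24  0.4   0.55  1.94 -0.27  0.87  0.32] v 0.01
```

View pics/f.png

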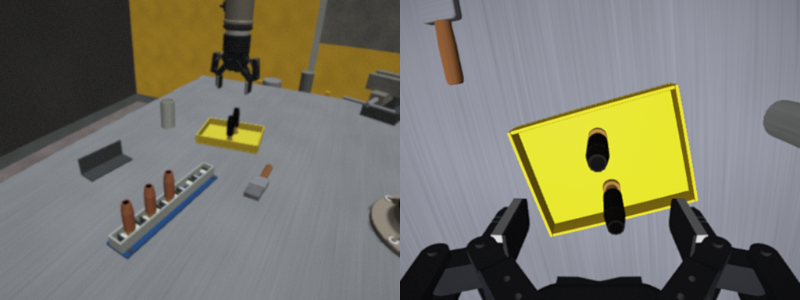

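View pics/fs.png

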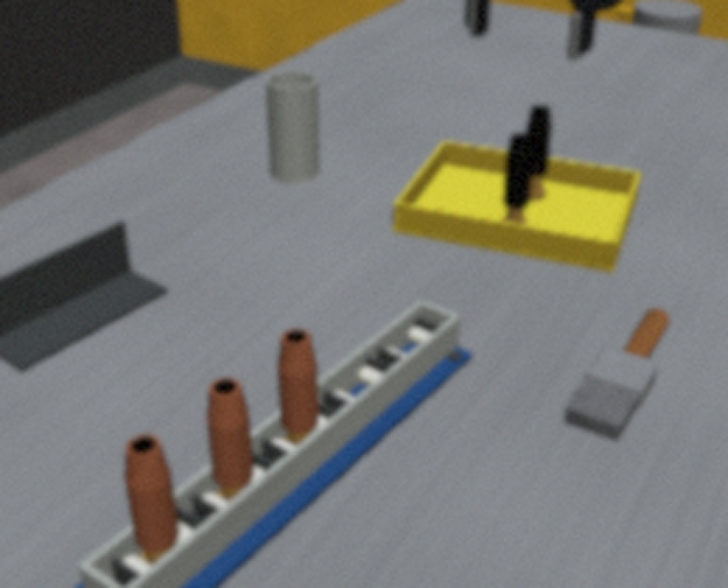

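Both sooted nozzles stand upright in the tray, at about (518,180) and (540,145) in the side crop. The clean nozzles and bystanders are where they were, and the gripper is clear. Handing in.

```bash
python3 -c "
from bench import r
print(r.hand_in())"
```

```text
the job is handed in; nothing more can be done
None
```

I pulled the two sooted nozzles one at a time and stood both upright in the yellow tray, then handed the job in at about 16.3 s. The hand-in gives no verdict, so what follows is from my own checks.

- **First nozzle:** I took it from the end clip nearest the tray, set it down at about (0.543, -0.236) m and let go before touching the second.
- **Second nozzle:** I took it from the neighbouring clip and set it down at about (0.534, -0.163) m.
- **Forces:** each foot met the tray floor at 5–9 N, and no force reading went above 10 N.
- **Last pictures:** the side and wrist views show both nozzles upright inside the tray walls. The gripper is open and clear above them.
- **Clean nozzles and bystanders:** by eye, the three clean nozzles, pipe, angle iron and brush have not moved in the side view. I did not measure their displacement in millimetres.

No check failed. The only disagreement was about 2 mm between the top and wrist camera estimates of the nozzle positions, and I followed the wrist camera.

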